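# Pack the door-bolt kits into the divided tray

## Task

Pack two door-bolt kits into the divided metal tray: in each of its two rows lay one barrel bolt whose rod is pushed in, flat on its base plate in the long compartment, and one arched keeper, flat on its ears in the short compartment. Leave the bolts with the rod pulled out, the flat plate without an arch, and everything else where they are.

Things in the scene. Friction and masses are not known exactly. Their poses are not given: they have to be found in the camera images.
- kit_tray: Aluminium tray fixed to the table, 200 (x) x 164 mm, walls 4 thick, 16 high, inner floor 4 mm up. Origin: centre of underside. Walls along y = 0 and across x = +22 mm make two rows (y = +40, -40 mm), each a long compartment (116 x 76 mm inside, centre x = -38) and a short one (72 x 76, centre x = +60). Bolts and keepers lie along x.
- bolt_in_1: Steel barrel bolt on its base plate 96 x 32 x 4 mm, rod locked pushed IN: rod end 3 mm past the plate's +x end (99 mm over all), knob at x = -16 mm. Housing 44 mm long at mid-length, 26 mm wide (y), top at 22 mm, knob to 32 mm. Origin: centre of the plate's underside; x along the bolt to the rod's end, z up. Rigid, 100 to 220 g. Grip across the housing.
- bolt_in_2: Steel barrel bolt on its base plate 96 x 32 x 4 mm, rod locked pushed IN: rod end 3 mm past the plate's +x end (99 mm over all), knob at x = -16 mm. Housing 44 mm long at mid-length, 26 mm wide (y), top at 22 mm, knob to 32 mm. Origin: centre of the plate's underside; x along the bolt to the rod's end, z up. Rigid, 100 to 220 g. Grip across the housing.
- bolt_out_1: Steel barrel bolt on its base plate 96 x 32 x 4 mm, rod locked pulled OUT: rod end 35 mm past the plate's +x end (131 mm over all), knob at x = +16 mm. Housing 44 mm long at mid-length, 26 mm wide (y), top at 22 mm, knob to 32 mm. Origin: centre of the plate's underside; x along the bolt to the rod's end, z up. Rigid, 100 to 220 g. Look-alike: stays.
- bolt_out_2: Steel barrel bolt on its base plate 96 x 32 x 4 mm, rod locked pulled OUT: rod end 35 mm past the plate's +x end (131 mm over all), knob at x = +16 mm. Housing 44 mm long at mid-length, 26 mm wide (y), top at 22 mm, knob to 32 mm. Origin: centre of the plate's underside; x along the bolt to the rod's end, z up. Rigid, 100 to 220 g. Look-alike: stays.
- keeper_1: Steel keeper: a strap 54 x 22 mm with two flat ears 4 mm thick and between them an upright square arch, 28 mm long, 22 mm wide, 18 mm high, open along y. Origin: centre of its underside; x along the 54 mm, y across the 22 mm, z up. 40 to 85 g. Grip across its 22 mm (y).
- keeper_2: Steel keeper: a strap 54 x 22 mm with two flat ears 4 mm thick and between them an upright square arch, 28 mm long, 22 mm wide, 18 mm high, open along y. Origin: centre of its underside; x along the 54 mm, y across the 22 mm, z up. 40 to 85 g. Grip across its 22 mm (y).
- flat_plate: Flat steel strike plate 54 x 22 x 5 mm with no arch, a dark round hole in its middle. Origin: centre of its underside; x along the 54 mm, z up. Look-alike: stays.
- flux_bottle: Brown bottle with a black cap, 40 mm across, 76 mm high, standing. Origin: centre of its underside. A bystander.
- tape_roll: Roll of yellow tape lying flat, 62 mm across, 19 mm high. Origin: centre of its underside. A bystander. Just left of it the fixed grey tool bin full of tools always stands on the table at x 0.52 to 0.77, y 0.00 to 0.27 m, its walls 112 mm high, tools taller: keep the arm clear of it.
Things that resemble listed ones, but are neither listed nor needed, are in the scene too. What is shaped like the bolt_in_2 but yellow is not meant.

How it is judged (in metres and radians):
At the end, for the whole second after the job is handed in: Each long compartment holds one rod-in bolt, each short one an arched keeper, all flat (within 0.12 rad), right way up, on the tray floor (within 2.5 mm), released, at rest; rod-out bolts, flat plate, bottle and tape within 20 mm of their starts (((x of bolt_in_1 in the frame of kit_tray between -0.054 and -0.022 m and y of bolt_in_1 in the frame of kit_tray between 0.01 and 0.07 m and x of bolt_in_2 in the frame of kit_tray between -0.054 and -0.022 m and y of bolt_in_2 in the frame of kit_tray between -0.07 and -0.01 m) or (x of bolt_in_1 in the frame of kit_tray between -0.054 and -0.022 m and y of bolt_in_1 in the frame of kit_tray between -0.07 and -0.01 m and x of bolt_in_2 in the frame of kit_tray between -0.054 and -0.022 m and y of bolt_in_2 in the frame of kit_tray between 0.01 and 0.07 m)) and ((x of keeper_1 in the frame of kit_tray between 0.034 and 0.086 m and y of keeper_1 in the frame of kit_tray between 0.009 and 0.071 m and x of keeper_2 in the frame of kit_tray between 0.034 and 0.086 m and y of keeper_2 in the frame of kit_tray between -0.071 and -0.009 m) or (x of keeper_1 in the frame of kit_tray between 0.034 and 0.086 m and y of keeper_1 in the frame of kit_tray between -0.071 and -0.009 m and x of keeper_2 in the frame of kit_tray between 0.034 and 0.086 m and y of keeper_2 in the frame of kit_tray between 0.009 and 0.071 m)) and z of bolt_in_1 in the frame of kit_tray between 0.0015 and 0.0065 m and angle between each of bolt_in_1, bolt_in_2, keeper_1, keeper_2's own z axis and vertical below 0.12 rad and linear speed of each of bolt_in_1, bolt_in_2, keeper_1, keeper_2 below 0.01 m/s and z of bolt_in_2 in the frame of kit_tray between 0.0015 and 0.0065 m and z of keeper_1 in the frame of kit_tray between 0.0015 and 0.0065 m and z of keeper_2 in the frame of kit_tray between 0.0015 and 0.0065 m and distance of each of bolt_out_1, bolt_out_2, flat_plate, flux_bottle, tape_roll from where it was at the start of the episode below 0.02 m); the robot touches nothing.
It fails at once if a look-alike or bystander moved more than 20 mm (distance of any of bolt_out_1, bolt_out_2, flat_plate, flux_bottle, tape_roll from where it was at the start of the episode above 0.02 m).
It also fails if it takes over 115 s, if anything falls off the work surface, if the arm or the gripper's body presses on something with over 40 N, if the wrist force passes 120 N, or if a joint passes its speed limit or range.

## Robot

A 6-joint arm with a two-finger parallel gripper is mounted at the origin on a cart in front of the work surface, level with it; the furniture and walls round the work are solid. World frame = base frame: x ahead of the robot, y to its left, z up, the work surface at z = 0. Lengths are in mm, angles in degrees, forces in N, time in s.
With the tool pointing down it reaches from about 350 to 850 mm from the base axis. Payload 8.1 kg.
Tool frame: the origin (TCP) lies at the very end of the fingers, on their centre line; the grasp point (between the pads) lies 19 mm behind it (r.grasp_offset is the distance from the TCP to the grasp point, in mm); z points along the fingers, y is the line along which they close (so a half turn about z gives the same grasp; the last joint's range is limited). The gripper opens to 85 mm and grips with 20 to 120 N. Pads are 22 mm wide; open, the fingers measure 114 mm over their backs; the gripper's body (76 mm by 85 mm) begins 54 mm behind the grasp point. The pads swing forward as they close: fully open they stand 13 mm farther back than shut.
Start: joints at [67.185, 7.471, 85.268, -0, 87.261, -4.893], TCP at [184.613, 570.897, 231.292] pointing down, gripper open.
Joint ranges: [-169.43, 169.43], [-51.17, 129.36], [1.28, 143.12], [-76.62, 256.62], [0, 156.53], [-152.29, 152.29]. Speed limits (degrees/s): [136.94, 136.94, 159.86, 180, 180, 180].

## Interface

Orientations are given as [roll, pitch, yaw] about the fixed x, y, z axes, in that order (R = Rz(yaw) Ry(pitch) Rx(roll)).
In Python, from bench import r gives the robot as it stands.
- The arm moves only by the tool carry_out, never from a script. Its argument "commands" is a list of rows, each an object with "jaw": the finger opening in m, from 0 to 0.0854; "translation": the shift along the tool's x, y, z in m, a list of three; "spin": the turn about the tool's z in rad. A call has exactly 8 rows; each row shifts and turns the commanded pose from where the row before left it, along the tool's axes as they then stand; what a row does not reach is not made up. A row lasts 1/12 s, in which the tool goes at most 41.7 mm and 7.16 degrees, less where a joint would pass 70% of its speed; a pose out of reach is approached as far as the arm can. A call is refused whole if a number of a shift passes 0.0417 or a number of a turn 0.125, either way. A call with a gripper value outside its range is refused whole. The fingers move at their own pace and stop on an object; "squeeze" is the grip in N (left out, the last holds). Time passes only in rows, so rows that do not move let the fingers close, or fill a call up. It gives the time, the measured TCP pose, the force, the opening and the grip force at its end, in the units of the state.
- r.sense(): the state, without advancing time (a new reading comes with each control period).
- r.snapshot(name): name is "scene" or "top" or "wrist"; returns a dict with "pixels" (420x560x3 uint8, blue, green, red), "K" (3x3 intrinsics, pixels), "extrinsics" (4x4, takes a point from camera to world coordinates). Camera axes: x right, y down, z forward; pixel columns grow to the right and rows downward; lengths in mm; the calibration is good to about 2 mm. A picture is of the moment at which its call begins. There is no depth.
- r.hand_in(): hands the job in; it is judged then, once.
Trained networks look in a picture, given as the dict that the camera call returned (one of the last four; its "shot" number tells which), for a name from the list of things; names that differ only in an ending like _2 or _b are one class to them, and where a whole thing is asked for, a point or a joint stands for the part that bears it (a point fixed in the world has none). Each returns a list of dicts, best first, with "score" (0 to 1); they miss things now and then, are a little off and sometimes report something else, mostly with a low value. They report only what shows in the picture. A call takes as long as a camera call. They do not tell look-alikes from the thing itself.
- r.spot_in(picture, target): "xy" ([column, row] in pixels, amid what is visible of it).
- r.regions_of(picture, target): "pixels" (420x560 bool, what is visible of it) and "xy" ([column, row] in pixels, amid what is visible of it).
- r.landmark_of(picture, target): "xy" ([column, row] in pixels: a listed point, or the origin of a listed thing).
The state is a dict: "time": time; "joint_pos": joint angles; "qd": joint speeds; "joint_efforts": joint torques, N m; "tool_pos": TCP position; "tcp_rot": TCP orientation; "ft_force": force on the tool from outside, world axes, zero at the start; "wrist_torque": the same for the moment, N m; "finger_gap": finger opening in mm; "grip_force": force on a finger pad.
Only numpy, scipy, OpenCV 4.12 (cv2) and the standard library are available. Lean on these libraries where they do the work, as an engineer would, in place of code of your own. Each camera call takes 0.05 s, during which the arm holds its last target. There are 200 camera calls.

## Working session

There is one attempt and no reset: what is moved stays moved. The work goes in short steps, Python scripts to look and compute and a tool call to move; the robot and the scene stay as the last step left them, time stands still between calls to the robot, and variables do not carry over. Pictures are saved under pics/ and viewed, at most 15 in all, crops included, and the job is handed in when it is done.

Besides the shell and the picture viewer there is one more tool, called after "Request:" as name(argument=value, ...) on one line, values as JSON. carry_out: Moves the arm, as the interface text tells. Its arguments: {"type":"object","properties":{"commands":{"type":"array","items":{"type":"object","properties":{"jaw":{"type":"number"},"translation":{"type":"array","items":{"type":"number"}},"spin":{"type":"number"}}}},"squeeze":{"type":"number"}},"required":["commands"]}

```bash
mkdir -p pics; cat > h.py <<'E'
import numpy as np, cv2
from bench import r
def w(p,xy,z=0):
    K=np.array(p["K"]);E=np.array(p["extrinsics"])
    d=E[:3,:3]@np.linalg.inv(K)@[xy[0],xy[1],1]; o=E[:3,3]
    return (o+d*(z-o[2])/d[2])
def px(p,X):
    E=np.linalg.inv(np.array(p["extrinsics"]));c=E[:3,:3]@np.array(X,float)+E[:3,3];q=np.array(p["K"])@c
    return q[:2]/q[2]
E
python3 - <<'E'
from h import *
for n in ("top","scene"):
    p=r.snapshot(n); cv2.imwrite(f"pics/{n}0.png",cv2.resize(p["pixels"],(800,600),interpolation=cv2.INTER_CUBIC)); np.save(n,p,allow_pickle=True)
    for t in ("kit_tray","bolt_in_1","bolt_out_1","keeper_1","flat_plate","flux_bottle","tape_roll"):
        for d in r.regions_of(p,t):
            m=d["pixels"].astype(np.uint8)
            c=cv2.minAreaRect(cv2.findNonZero(m)) if m.any() else 0
            print(n,t,round(d["score"],2),np.round(d["xy"]),w(p,d["xy"],5).round()[:2],m.sum(),np.round(c[1]),round(c[2]))
print(r.sense()["tcp_rot"],r.grasp_offset, np.array(p["extrinsics"])[:3,3])
E
```

```text
top kit_tray 0.83 [315. 243.] [ 487. -164.] 4163 [59. 72.] 2
top kit_tray 0.36 [252. 264.] [426.  19.] 373 [11. 35.] 7
top bolt_in_1 0.9 [187. 266.] [422. 206.] 400 [35. 13.] 79
top bolt_in_1 0.89 [131. 206.] [593. 373.] 377 [12. 32.] 90
top bolt_in_1 0.57 [252. 260.] [438.  20.] 358 [11. 33.] 5
top bolt_out_1 0.95 [156. 264.] [425. 293.] 385 [11. 44.] 5
top bolt_out_1 0.59 [394. 214.] [ 569. -391.] 390 [11. 44.] 17
top bolt_out_1 0.45 [189. 264.] [426. 200.] 393 [34. 13.] 82
top keeper_1 0.71 [387. 264.] [ 427. -366.] 134 [ 8. 18.] 9
top tape_roll 0.73 [278. 176.] [682. -55.] 253 [19. 21.] 77
scene kit_tray 0.72 [287. 257.] [ 483. -163.] 3669 [59. 74.] 38
scene bolt_in_1 0.84 [221. 246.] [416.  17.] 368 [12. 34.] 47
scene bolt_in_1 0.79 [164. 167.] [583. 368.] 251 [26. 11.] 30
scene bolt_in_1 0.58 [171. 223.] [407. 193.] 326 [12. 31.] 31
scene bolt_out_1 0.71 [149. 205.] [428. 295.] 337 [11. 41.] 52
scene bolt_out_1 0.59 [374. 273.] [ 561. -392.] 410 [12. 43.] 50
scene keeper_1 0.57 [324. 217.] [ 668. -181.] 106 [13.  8.] 90
scene keeper_1 0.52 [342. 306.] [ 422. -367.] 140 [ 8. 18.] 34
scene flat_plate 0.67 [347. 237.] [ 638. -274.] 111 [ 7. 16.] 45
scene flux_bottle 0.91 [417. 290.] [ 573. -511.] 333 [15. 27.] 22
scene flux_bottle 0.43 [149. 204.] [431. 298.] 357 [11. 40.] 52
scene tape_roll 0.6 [288. 198.] [682. -47.] 250 [16. 18.] 90
scene tape_roll 0.44 [342. 306.] [ 424. -364.] 168 [10. 19.] 36
[1.79997785e+02 5.05159846e-04 1.62077429e+02] 18.700000000000003 [-219.50097473 -544.2338078  1064.541919  ]
```

View pics/top0.png

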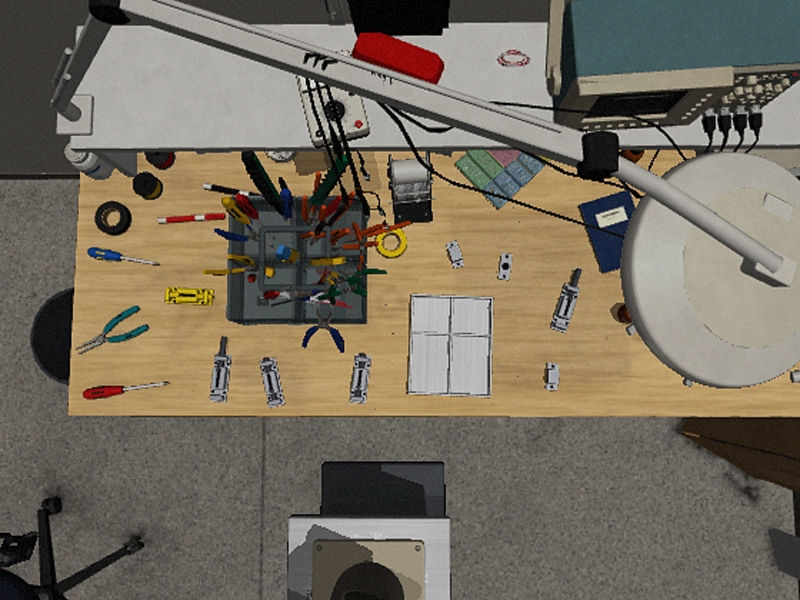

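View pics/scene0.png

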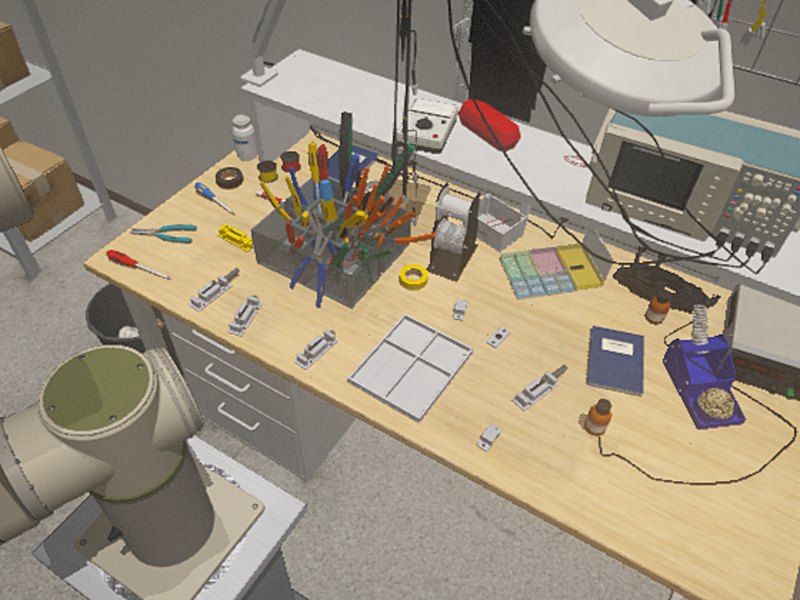

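Top view (800×600): rod-in candidates are at (272,382) and (360,378). Rod-out bolts are at (221,370) and (566,300), with a dark rod protruding. The yellow one at (189,296) is excluded. Keepers are at (455,253) and (551,376), and the flat plate with a hole is at (505,265). The tray is at (450,345), with its short compartments on the far side. I'll confirm these in one crop mosaic.

```bash
python3 - <<'E'
from h import *
t=np.load("top.npy",allow_pickle=True).item();s=np.load("scene.npy",allow_pickle=True).item()
def c(p,x,y,k=22):
    x=int(x*.7);y=int(y*.7)
    return cv2.resize(p["pixels"][y-k:y+k,x-k:x+k],(200,200),interpolation=cv2.INTER_CUBIC)
T=[(272,382),(360,378),(455,253),(551,376)];T2=[(221,370),(566,300),(505,265)]
W=[px(s,w(t,(a*.7,b*.7),5))/.7 for a,b in T]
M=np.vstack([np.hstack([c(t,*q) for q in T]),np.hstack([c(s,*q) for q in W]),np.hstack([c(t,*q) for q in T2]+[c(t,450,345,40)])])
cv2.imwrite("pics/mos.png",M)
for q in T+T2+[(450,345)]: print(q,w(t,np.array(q)*.7,5).round())
# tray corners: mask
p=r.snapshot("top")
m=(r.regions_of(p,"kit_tray")[0]["pixels"]).astype(np.uint8)
R=cv2.minAreaRect(cv2.findNonZero(m)); B=cv2.boxPoints(R);print(R)
print([w(p,b,16).round()[:2] for b in B])
wp=r.snapshot("wrist");E=np.array(wp["extrinsics"]);print(E.round(2),wp["K"],r.sense()["tool_pos"])
E
```

```text
(272, 382) [416. 195.   5.]
(360, 378) [425.  18.   5.]
(455, 253) [ 678. -174.    5.]
(551, 376) [ 429. -363.    5.]
(221, 370) [440. 298.   5.]
(566, 300) [ 581. -397.    5.]
(505, 265) [ 653. -275.    5.]
(450, 345) [ 491. -162.    5.]
((315.147705078125, 241.15953063964844), (57.265350341796875, 70.7938232421875), 2.2025980949401855)
[array([394., -77.]), array([596., -85.]), array([ 589., -249.]), array([ 388., -238.])]
[[ 3.1000e-01  9.2000e-01  2.6000e-01  1.1939e+02]
 [ 9.5000e-01 -3.0000e-01 -8.0000e-02  5.9140e+02]
 [ 0.0000e+00  2.7000e-01 -9.6000e-01  3.7304e+02]
 [ 0.0000e+00  0.0000e+00  0.0000e+00  1.0000e+00]] [[299.41467975   0.         282.94817776]
 [  0.         299.41467975 213.5417867 ]
 [  0.           0.           1.        ]] [184.61225447 570.88848861 231.28530531]
```

View pics/mos.png

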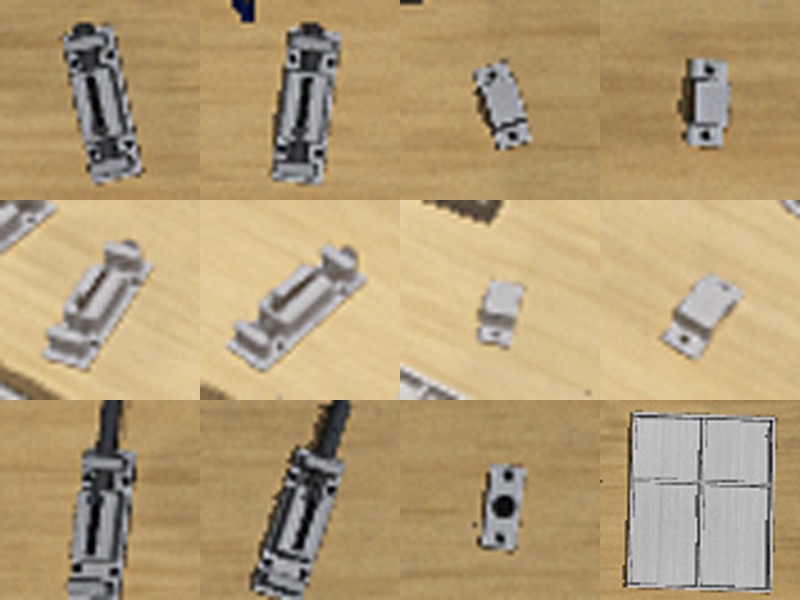

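The mosaic confirms it. Rod-in bolts A (272,382) and B (360,378) have only a short rod stub. Keepers C (455,253) and D (551,376) have arches. The piece at (505,265) is flat with a hole, and the bolts at (221,370) and (566,300) have long rods, so those stay. Moving above bolt A.

Request:
carry_out(commands=[{"spin": -0.12,"jaw": 0.06},{"spin": -0.12,"jaw": 0.06},{"spin": -0.12,"jaw": 0.06},{"spin": -0.12,"jaw": 0.06},{"translation": [-0.014,-0.034,0],"jaw": 0.06},{"translation": [-0.014,-0.034,0],"jaw": 0.06},{"translation": [-0.014,-0.034,0],"jaw": 0.06},{"translation": [-0.014,-0.034,0],"jaw": 0.06}], squeeze=60)

```text
invalid input
```

Request:
carry_out(commands=[{"translation": [-0.014,-0.034,0],"jaw": 0.06},{"translation": [-0.014,-0.034,0],"jaw": 0.06},{"translation": [-0.014,-0.034,0],"jaw": 0.06},{"translation": [-0.014,-0.034,0],"jaw": 0.06},{"translation": [-0.014,-0.034,0],"jaw": 0.06},{"translation": [-0.014,-0.034,0],"jaw": 0.06},{"translation": [-0.014,-0.034,0],"jaw": 0.06},{"translation": [-0.014,-0.034,0],"jaw": 0.06}])

```text
invalid input
```

```bash
cat >> h.py <<'E'
def go(x,y,z,yaw):
    "spin (rad) and then shift (mm, tool axes after the spin) to reach a tool-down pose whose closing line is across an object of given yaw"
    s=r.sense();y0=s["tcp_rot"][2];p=np.array(s["tool_pos"])
    d=(yaw+180-y0+90)%180-90
    a=np.radians(y0+d);D=np.array([x,y,z])-p
    print("spin",round(-np.radians(d),3),"shift",round(D[0]*np.cos(a)+D[1]*np.sin(a),1),round(D[0]*np.sin(a)-D[1]*np.cos(a),1),round(-D[2],1),"| at",p.round(1),round(y0,1),"t",round(s["time"],2),"gap",s["finger_gap"])
def pose(p,t,near,z=4):
    "centre and yaw of the region of class t nearest to a world point"
    best=min(r.regions_of(p,t),key=lambda d:np.hypot(*(w(p,d["xy"],z)[:2]-near)))
    pts=np.argwhere(best["pixels"])[:,::-1]
    W=np.array([w(p,q,z)[:2] for q in pts],np.float32)
    c,sz,_=R=cv2.minAreaRect(W);B=cv2.boxPoints(R);e=[B[1]-B[0],B[2]-B[1]];e=max(e,key=np.linalg.norm)
    print(t,round(best["score"],2),"centre",np.round(c,1),"size",np.round(sz,1),"yaw",round((np.degrees(np.arctan2(e[1],e[0]))+90)%180-90,1),"mean",W.mean(0).round(1))
    for l in r.landmark_of(p,t)[:3]: print("  origin",round(l["score"],2),w(p,l["xy"],0).round(1)[:2])
    return best["pixels"]
def show(p,n): cv2.imwrite(f"pics/{n}.png",cv2.resize(p["pixels"],(784,588),interpolation=cv2.INTER_CUBIC))
E
python3 - <<'E'
from h import *
go(418,198,150,10)
p=r.snapshot("wrist");show(p,"w1");pose(p,"bolt_in_1",(418,198))
E
```

```text
spin -0.487 shift -165.1 -407.8 81.3 | at [184.6 570.9 231.3] 162.1 t 0.95 gap 85.41832096694087
bolt_in_1 0.85 centre [424.4 189.1] size [75.9 58.4] yaw 12.9 mean [425.  194.7]
  origin 0.74 [411.4 199.5]
```

View pics/w1.png

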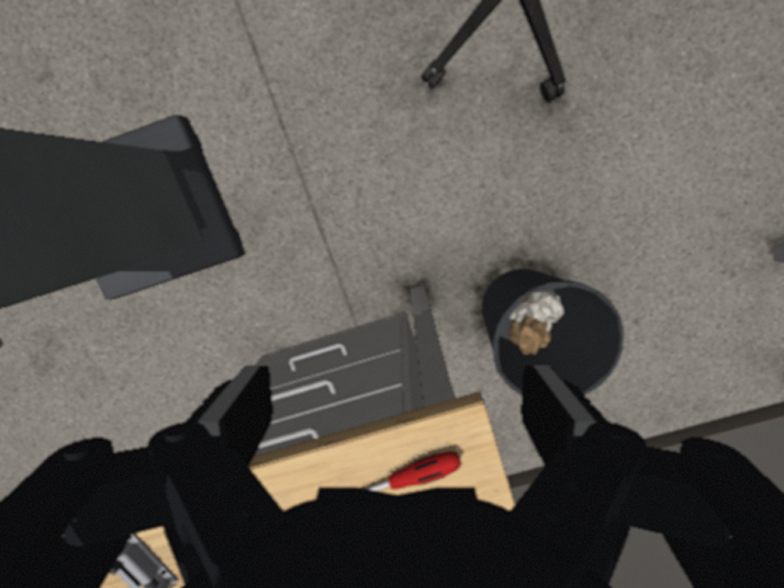

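The wrist picture shows only the floor and the table edge, because the move was refused. I'll fill in every field of each row.

Request:
carry_out(commands=[{"translation": [0.0,0.0,0.0],"spin": -0.12,"jaw": 0.06},{"translation": [0.0,0.0,0.0],"spin": -0.12,"jaw": 0.06},{"translation": [0.0,0.0,0.0],"spin": -0.12,"jaw": 0.06},{"translation": [0.0,0.0,0.0],"spin": -0.12,"jaw": 0.06},{"translation": [-0.014,-0.034,0.0],"spin": 0.0,"jaw": 0.06},{"translation": [-0.014,-0.034,0.0],"spin": 0.0,"jaw": 0.06},{"translation": [-0.014,-0.034,0.0],"spin": 0.0,"jaw": 0.06},{"translation": [-0.014,-0.034,0.0],"spin": 0.0,"jaw": 0.06}], squeeze=60)

```text
time: 1.77
tool_pos: [262.8, 444.8, 231.2]
tcp_rot: [-180.0, 0.0, -170.4]
ft_force: [1.4, 0.1, 0.4]
finger_gap: 60.2
grip_force: 0.0
```

Request:
carry_out(commands=[{"translation": [-0.014,-0.034,0.0],"spin": 0.0,"jaw": 0.06},{"translation": [-0.014,-0.034,0.0],"spin": 0.0,"jaw": 0.06},{"translation": [-0.014,-0.034,0.0],"spin": 0.0,"jaw": 0.06},{"translation": [-0.014,-0.034,0.0],"spin": 0.0,"jaw": 0.06},{"translation": [-0.014,-0.034,0.0],"spin": 0.0,"jaw": 0.06},{"translation": [-0.014,-0.034,0.0],"spin": 0.0,"jaw": 0.06},{"translation": [-0.014,-0.034,0.0],"spin": 0.0,"jaw": 0.06},{"translation": [-0.014,-0.034,0.0],"spin": 0.0,"jaw": 0.06}])

```text
time: 2.43
tool_pos: [418.9, 194.9, 231.6]
tcp_rot: [180.0, 0.1, -170.4]
ft_force: [1.6, 1.0, 0.1]
finger_gap: 59.8
grip_force: 0.0
```

```bash
python3 - <<'E'
from h import *
go(418,198,150,10)
p=r.snapshot("wrist");show(p,"w2");pose(p,"bolt_in_1",(418,198))
E
```

```text
spin -0.007 shift 0.3 3.2 81.6 | at [418.9 194.9 231.6] -170.4 t 2.43 gap 59.80766150115351
bolt_in_1 0.92 centre [416.8 195.7] size [101.8  33. ] yaw 13.6 mean [412.9 194.9]
  origin 0.7 [419.1  13.5]
```

View pics/w2.png

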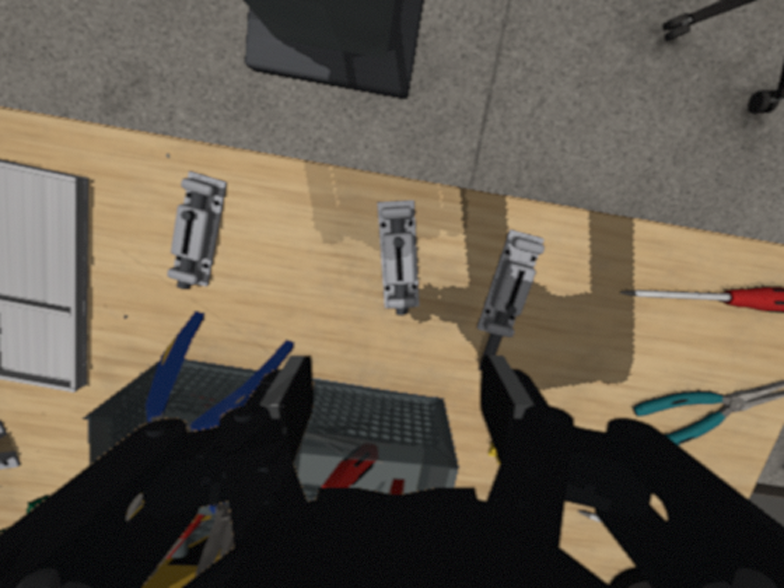

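The wrist picture shows bolt A at (398,257), aligned between the fingers, bolt B at (198,230), and plier handle tips at (290,345) and (200,315). I'll triangulate the handles before descending.

```bash
python3 - <<'E'
from h import *
t=np.load("top.npy",allow_pickle=True).item();p=r.snapshot("wrist")
for a,b in [((290,345),(343,350)),((200,318),(343,350)),((290,345),(306,346))]:
    for z in (0,40,80,120,160): print(z,w(p,np.array(a)/1.4,z)[:2].round(),w(t,np.array(b)*.7,z)[:2].round())
go(415,196,7,11.8)
E
```

```text
0 [516. 107.] [481.  53.]
40 [499. 116.] [480.  49.]
80 [481. 124.] [478.  45.]
120 [463. 132.] [477.  41.]
160 [446. 140.] [476.  37.]
0 [503.  22.] [481.  53.]
40 [487.  39.] [480.  49.]
80 [470.  56.] [478.  45.]
120 [454.  74.] [477.  41.]
160 [438.  91.] [476.  37.]
0 [516. 107.] [489. 128.]
40 [499. 116.] [487. 122.]
80 [481. 124.] [486. 116.]
120 [463. 132.] [485. 109.]
160 [446. 140.] [483. 103.]
spin -0.042 shift 3.4 0.9 224.3 | at [418.5 195.8 231.3] -170.6 t 2.63 gap 60.176129640799154
```

Request:
carry_out(commands=[{"translation": [0.0034,0.001,0.025],"spin": -0.042,"jaw": 0.06},{"translation": [0.0,0.0,0.035],"spin": 0.0,"jaw": 0.06},{"translation": [0.0,0.0,0.035],"spin": 0.0,"jaw": 0.06},{"translation": [0.0,0.0,0.035],"spin": 0.0,"jaw": 0.06},{"translation": [0.0,0.0,0.035],"spin": 0.0,"jaw": 0.06},{"translation": [0.0,0.0,0.02],"spin": 0.0,"jaw": 0.06},{"translation": [0.0,0.0,0.0],"spin": 0.0,"jaw": 0.06},{"translation": [0.0,0.0,0.0],"spin": 0.0,"jaw": 0.06}])

```text
time: 3.3
tool_pos: [413.0, 197.8, 45.6]
tcp_rot: [-180.0, -0.2, -167.9]
ft_force: [0.1, -0.8, -0.1]
finger_gap: 59.9
grip_force: 0.0
```

```bash
python3 - <<'E'
from h import *
go(415,196,7,11.8)
p=r.snapshot("wrist");show(p,"w3");pose(p,"bolt_in_1",(415,196))
E
```

```text
spin 0.005 shift -1.6 -2.2 38.6 | at [413.  197.8  45.6] -167.9 t 3.3 gap 59.85041968884897
bolt_in_1 0.88 centre [419.4 197.1] size [108.7  32.2] yaw 13.1 mean [413.1 195.5]
  origin 0.92 [413.2 194.9]
  origin 0.61 [419.1  16.3]
```

View pics/w3.png

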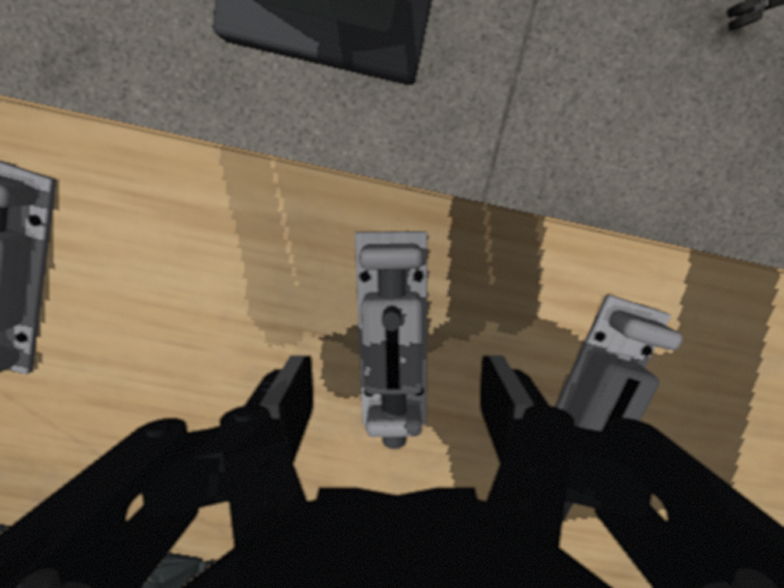

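Bolt A is straight, centred at (392,340) between the fingers at columns 300 and 490. Descend, close and lift.

Request:
carry_out(commands=[{"translation": [0.0,-0.0015,0.02],"spin": 0.0,"jaw": 0.06},{"translation": [0.0,0.0,0.018],"spin": 0.0,"jaw": 0.06},{"translation": [0.0,0.0,0.0],"spin": 0.0,"jaw": 0.06},{"translation": [0.0,0.0,0.0],"spin": 0.0,"jaw": 0.015},{"translation": [0.0,0.0,0.0],"spin": 0.0,"jaw": 0.015},{"translation": [0.0,0.0,0.0],"spin": 0.0,"jaw": 0.015},{"translation": [0.0,0.0,0.0],"spin": 0.0,"jaw": 0.015},{"translation": [0.0,0.0,0.0],"spin": 0.0,"jaw": 0.015}], squeeze=60)

```text
time: 4.12
tool_pos: [416.6, 196.1, 10.5]
tcp_rot: [180.0, 0.2, -168.0]
ft_force: [-1.7, 0.1, 7.0]
finger_gap: 24.4
grip_force: 59.7
```

Request:
carry_out(commands=[{"translation": [0.0,0.0,-0.025],"spin": 0.0,"jaw": 0.015},{"translation": [0.0,0.0,-0.04],"spin": 0.0,"jaw": 0.015},{"translation": [0.0,0.0,-0.04],"spin": 0.08,"jaw": 0.015},{"translation": [0.0,0.0,-0.02],"spin": 0.08,"jaw": 0.015},{"translation": [0.0,0.0,0.0],"spin": 0.085,"jaw": 0.015},{"translation": [-0.005,-0.03,0.0],"spin": 0.0,"jaw": 0.015},{"translation": [-0.005,-0.03,0.0],"spin": 0.0,"jaw": 0.015},{"translation": [-0.005,-0.03,0.0],"spin": 0.0,"jaw": 0.015}])

```text
time: 4.78
tool_pos: [427.1, 104.5, 134.7]
tcp_rot: [180.0, 0.1, 178.1]
ft_force: [0.7, 0.1, -1.3]
finger_gap: 23.9
grip_force: 59.7
```

Request:
carry_out(commands=[{"translation": [-0.005,-0.035,0.0],"spin": 0.0,"jaw": 0.015},{"translation": [-0.005,-0.035,0.0],"spin": 0.0,"jaw": 0.015},{"translation": [-0.005,-0.035,0.0],"spin": 0.0,"jaw": 0.015},{"translation": [-0.005,-0.035,0.0],"spin": 0.0,"jaw": 0.015},{"translation": [-0.005,-0.035,0.0],"spin": 0.0,"jaw": 0.015},{"translation": [-0.005,-0.03,0.0],"spin": 0.0,"jaw": 0.015},{"translation": [-0.005,-0.018,0.0],"spin": 0.0,"jaw": 0.015},{"translation": [0.0,0.0,0.0],"spin": 0.0,"jaw": 0.015}])

```text
time: 5.45
tool_pos: [454.6, -122.8, 134.7]
tcp_rot: [-179.9, 0.1, 177.7]
ft_force: [0.3, 0.6, -1.6]
finger_gap: 24.5
grip_force: 59.8
```

```bash
python3 - <<'E'
from h import *
go(456,-120.5,60,-2.2)
p=r.snapshot("wrist");show(p,"w4")
for t in ("kit_tray","bolt_in_1"):
  pose(p,t,(470,-150),16)
E
```

```text
spin -0.001 shift -1.3 2.3 74.7 | at [ 454.6 -122.8  134.7] 177.7 t 5.45 gap 24.46036364291522
kit_tray 0.91 centre [ 486.9 -163.4] size [163. 199.] yaw -2.2 mean [ 445.7 -178.7]
  origin 0.94 [ 487.4 -165.3]
bolt_in_1 0.78 centre [ 512.9 -125.8] size [ 55.6 191.3] yaw -2.2 mean [ 500.4 -125.7]
  origin 0.75 [ 507.6 -123.2]
  origin 0.61 [419.9  16.1]
```

View pics/w4.png

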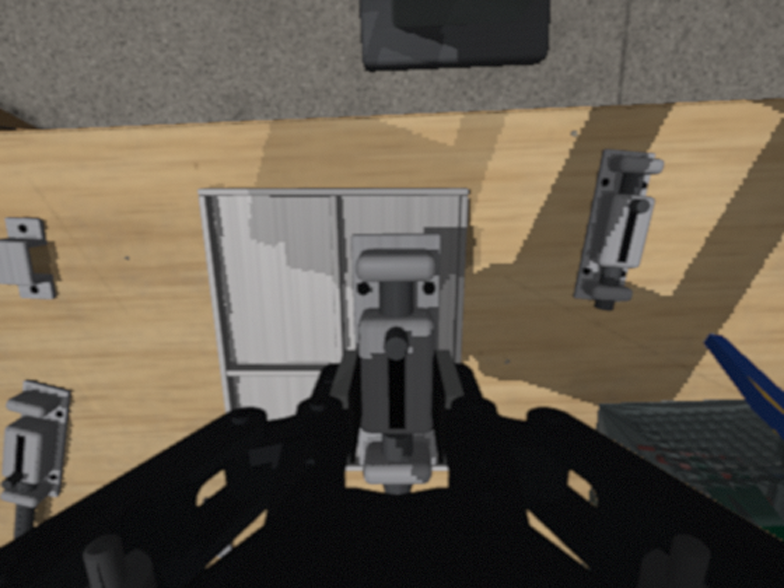

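Bolt A is held level at (397,350), above the left-row long compartment (tray near rim at row 190, columns 200–468). Lower part-way and check.

Request:
carry_out(commands=[{"translation": [0.0015,0.0,0.03],"spin": 0.0,"jaw": 0.015},{"translation": [0.0,0.0,0.03],"spin": 0.0,"jaw": 0.015},{"translation": [0.0,0.0,0.03],"spin": 0.0,"jaw": 0.015},{"translation": [0.0,0.0,0.0],"spin": 0.0,"jaw": 0.015},{"translation": [0.0,0.0,0.0],"spin": 0.0,"jaw": 0.015},{"translation": [0.0,0.0,0.0],"spin": 0.0,"jaw": 0.015},{"translation": [0.0,0.0,0.0],"spin": 0.0,"jaw": 0.015},{"translation": [0.0,0.0,0.0],"spin": 0.0,"jaw": 0.015}])

```text
time: 6.37
tool_pos: [454.0, -119.5, 45.6]
tcp_rot: [-179.9, 0.2, 178.0]
ft_force: [0.5, 0.0, -1.2]
finger_gap: 23.8
grip_force: 59.8
```

```bash
python3 - <<'E'
from h import *
go(453,-122.5,14,-2.2)
p=r.snapshot("wrist");show(p,"w5")
pose(p,"kit_tray",(470,-150),16)
def T(x,y,z,c=(488,-164)):
    a=np.radians(-2.2);return (c[0]+x*np.cos(a)-y*np.sin(a),c[1]+x*np.sin(a)+y*np.cos(a),z)
for q in [(-100,82),(-100,0),(-100,-82),(22,0)]: print(q,(px(p,T(*q,16))*1.4).round())
E
```

```text
spin 0.003 shift 0.9 -3.0 31.6 | at [ 454.  -119.5   45.6] 178.0 t 6.37 gap 23.785868499997896
kit_tray 0.61 centre [ 477.8 -162.8] size [162.7 179.6] yaw -2.1 mean [ 432.6 -175.3]
  origin 0.71 [ 485.1 -166.4]
(-100, 82) [496. 193.]
(-100, 0) [289. 192.]
(-100, -82) [ 82. 191.]
(22, 0) [306. 457.]
```

View pics/w5.png

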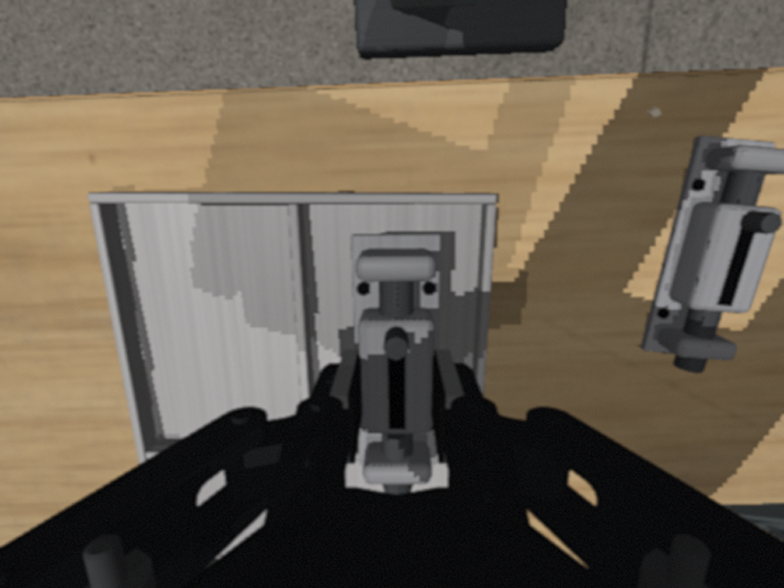

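Bolt A is centred at column 397 in the compartment (columns 308–490). Shift 3 mm toward the robot, set it down and release.

Request:
carry_out(commands=[{"translation": [0.003,0.0,0.015],"spin": 0.0,"jaw": 0.015},{"translation": [0.0,0.0,0.01],"spin": 0.0,"jaw": 0.015},{"translation": [0.0,0.0,0.005],"spin": 0.0,"jaw": 0.015},{"translation": [0.0,0.0,0.0],"spin": 0.0,"jaw": 0.015},{"translation": [0.0,0.0,0.0],"spin": 0.0,"jaw": 0.015},{"translation": [0.0,0.0,0.0],"spin": 0.0,"jaw": 0.015},{"translation": [0.0,0.0,0.0],"spin": 0.0,"jaw": 0.015},{"translation": [0.0,0.0,0.0],"spin": 0.0,"jaw": 0.015}])

```text
time: 7.18
tool_pos: [449.1, -118.9, 13.9]
tcp_rot: [180.0, -0.1, 177.9]
ft_force: [-5.8, 1.2, 10.5]
finger_gap: 24.4
grip_force: 62.5
```

Request:
carry_out(commands=[{"translation": [0.0,0.0,0.0],"spin": 0.0,"jaw": 0.04},{"translation": [0.0,0.0,0.0],"spin": 0.0,"jaw": 0.04},{"translation": [0.0,0.0,0.0],"spin": 0.0,"jaw": 0.04},{"translation": [0.0,0.0,-0.02],"spin": 0.0,"jaw": 0.04},{"translation": [0.0,0.0,-0.04],"spin": 0.0,"jaw": 0.04},{"translation": [0.0,0.0,-0.04],"spin": 0.0,"jaw": 0.05},{"translation": [0.0,0.0,-0.03],"spin": 0.066,"jaw": 0.06},{"translation": [0.011,0.033,0.0],"spin": 0.0,"jaw": 0.06}])

```text
time: 7.85
tool_pos: [446.9, -89.7, 151.5]
tcp_rot: [-179.7, 0.7, 173.7]
ft_force: [1.3, 0.1, 0.6]
finger_gap: 60.1
grip_force: 0.0
```

Request:
carry_out(commands=[{"translation": [0.011,0.033,0.0],"spin": 0.0,"jaw": 0.06},{"translation": [0.011,0.033,0.0],"spin": 0.0,"jaw": 0.06},{"translation": [0.011,0.033,0.0],"spin": 0.0,"jaw": 0.06},{"translation": [0.0,0.0,0.03],"spin": 0.0,"jaw": 0.06},{"translation": [0.0,0.0,0.0],"spin": 0.0,"jaw": 0.06},{"translation": [0.0,0.0,0.0],"spin": 0.0,"jaw": 0.06},{"translation": [0.0,0.0,0.0],"spin": 0.0,"jaw": 0.06},{"translation": [0.0,0.0,0.0],"spin": 0.0,"jaw": 0.06}])

```text
time: 8.52
tool_pos: [419.7, 16.0, 114.4]
tcp_rot: [-180.0, 0.1, 174.1]
ft_force: [-1.0, 0.8, -0.1]
finger_gap: 60.1
grip_force: 0.0
```

```bash
python3 - <<'E'
from h import *
go(419,17,45,-6)
p=r.snapshot("wrist");show(p,"w6");pose(p,"bolt_in_1",(419,17))
E
```

```text
spin 0.001 shift 0.8 0.9 69.4 | at [419.7  16.  114.4] 174.1 t 8.52 gap 60.08077628005258
bolt_in_1 0.75 centre [425.5  17.2] size [ 31.7 105.7] yaw -7.3 mean [420.8  17.8]
  origin 0.62 [419.8  15.1]
  origin 0.59 [ 449.8 -123.7]
```

View pics/w6.png

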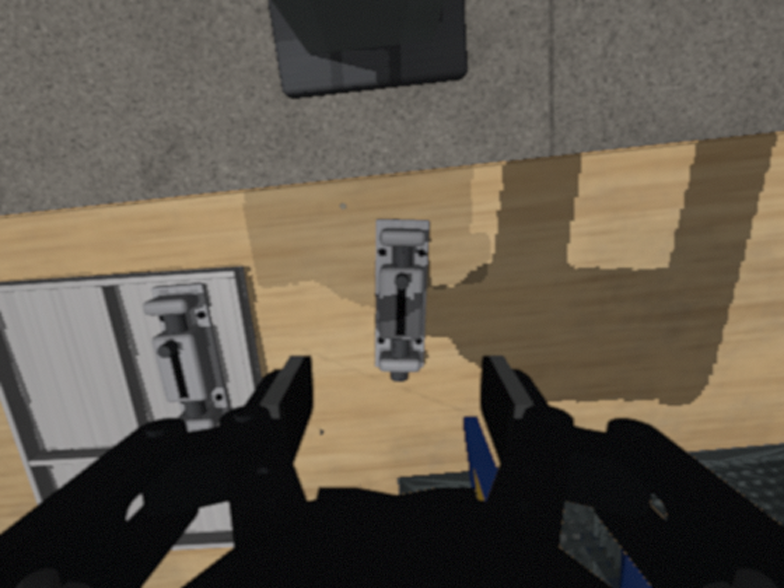

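Bolt A lies in the tray at (180,360), and bolt B at (402,300) is aligned between the fingers. Descend and grip, in two calls.

Request:
carry_out(commands=[{"translation": [0.002,0.0015,0.03],"spin": 0.015,"jaw": 0.06},{"translation": [0.0,0.0,0.03],"spin": 0.0,"jaw": 0.06},{"translation": [0.0,0.0,0.02],"spin": 0.0,"jaw": 0.06},{"translation": [0.0,0.0,0.015],"spin": 0.0,"jaw": 0.06},{"translation": [0.0,0.0,0.009],"spin": 0.0,"jaw": 0.06},{"translation": [0.0,0.0,0.0],"spin": 0.0,"jaw": 0.06},{"translation": [0.0,0.0,0.0],"spin": 0.0,"jaw": 0.06},{"translation": [0.0,0.0,0.0],"spin": 0.0,"jaw": 0.06}])

```text
time: 9.33
tool_pos: [418.2, 18.3, 10.6]
tcp_rot: [180.0, 0.1, 173.3]
ft_force: [0.4, 0.6, -0.7]
finger_gap: 60.0
grip_force: 0.0
```

Request:
carry_out(commands=[{"translation": [0.0,0.0,0.0],"spin": 0.0,"jaw": 0.015},{"translation": [0.0,0.0,0.0],"spin": 0.0,"jaw": 0.015},{"translation": [0.0,0.0,0.0],"spin": 0.0,"jaw": 0.015},{"translation": [0.0,0.0,0.0],"spin": 0.0,"jaw": 0.015},{"translation": [0.0,0.0,0.0],"spin": 0.0,"jaw": 0.015},{"translation": [0.0,0.0,0.0],"spin": 0.0,"jaw": 0.015},{"translation": [0.0,0.0,-0.02],"spin": 0.0,"jaw": 0.015},{"translation": [0.0,0.0,-0.04],"spin": 0.0,"jaw": 0.015}])

```text
time: 10.0
tool_pos: [412.5, 18.9, 65.4]
tcp_rot: [-180.0, -0.6, 173.3]
ft_force: [0.4, 0.5, -1.3]
finger_gap: 24.5
grip_force: 59.4
```

```bash
python3 - <<'E'
from h import *
go(449,-203,115,-2.2)
E
```

```text
spin -0.078 shift -45.0 -220.3 -49.6 | at [412.5  18.9  65.4] 173.3 t 10.0 gap 24.539869185389577
```

Request:
carry_out(commands=[{"translation": [0.0,0.0,-0.03],"spin": -0.04,"jaw": 0.015},{"translation": [-0.003,-0.015,-0.02],"spin": -0.038,"jaw": 0.015},{"translation": [-0.006,-0.033,0.0],"spin": 0.0,"jaw": 0.015},{"translation": [-0.006,-0.033,0.0],"spin": 0.0,"jaw": 0.015},{"translation": [-0.006,-0.033,0.0],"spin": 0.0,"jaw": 0.015},{"translation": [-0.006,-0.033,0.0],"spin": 0.0,"jaw": 0.015},{"translation": [-0.006,-0.033,0.0],"spin": 0.0,"jaw": 0.015},{"translation": [-0.006,-0.02,0.0],"spin": 0.0,"jaw": 0.015}])

```text
time: 10.67
tool_pos: [447.5, -185.9, 119.6]
tcp_rot: [-179.9, 0.0, 177.7]
ft_force: [0.4, -0.8, -1.5]
finger_gap: 24.3
grip_force: 59.5
```

Request:
carry_out(commands=[{"translation": [-0.003,-0.016,0.0],"spin": 0.0,"jaw": 0.015},{"translation": [0.0,0.0,0.03],"spin": 0.0,"jaw": 0.015},{"translation": [0.0,0.0,0.03],"spin": 0.0,"jaw": 0.015},{"translation": [0.0,0.0,0.01],"spin": 0.0,"jaw": 0.015},{"translation": [0.0,0.0,0.0],"spin": 0.0,"jaw": 0.015},{"translation": [0.0,0.0,0.0],"spin": 0.0,"jaw": 0.015},{"translation": [0.0,0.0,0.0],"spin": 0.0,"jaw": 0.015},{"translation": [0.0,0.0,0.0],"spin": 0.0,"jaw": 0.015}])

```text
time: 11.33
tool_pos: [451.6, -199.6, 51.4]
tcp_rot: [-179.9, 0.2, 177.8]
ft_force: [0.7, 0.2, -1.5]
finger_gap: 24.3
grip_force: 59.5
```

```bash
python3 - <<'E'
from h import *
go(446,-199,13.5,-2.2)
p=r.snapshot("wrist");show(p,"w7")
E
```

```text
spin 0.0 shift 5.6 0.4 37.9 | at [ 451.6 -199.6   51.4] 177.8 t 11.33 gap 24.337068857780388
```

View pics/w7.png

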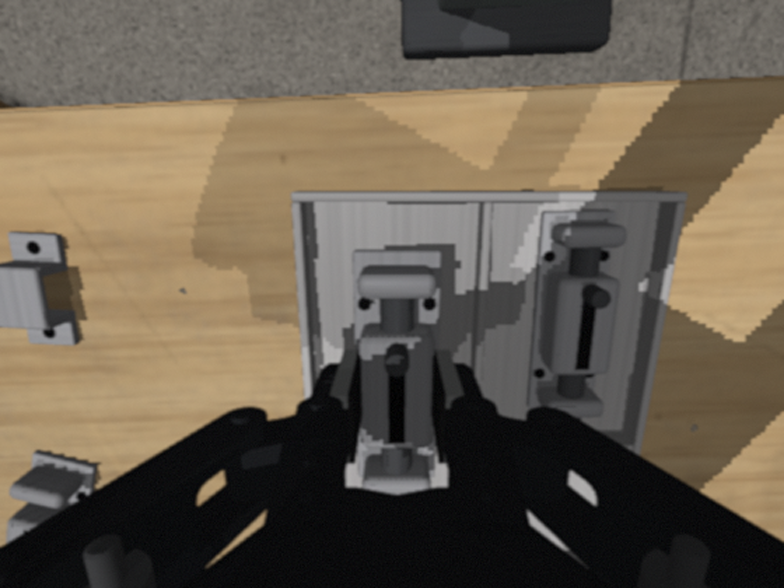

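Bolt A lies flat in the left row at (580,310). Bolt B is centred at column 396 in the right compartment (columns 315–478). Shift 7 mm toward the robot, lower and release.

Request:
carry_out(commands=[{"translation": [0.007,0.0,0.012],"spin": 0.0,"jaw": 0.015},{"translation": [0.0,0.0,0.012],"spin": 0.0,"jaw": 0.015},{"translation": [0.0,0.0,0.008],"spin": 0.0,"jaw": 0.015},{"translation": [0.0,0.0,0.004],"spin": 0.0,"jaw": 0.015},{"translation": [0.0,0.0,0.0],"spin": 0.0,"jaw": 0.015},{"translation": [0.0,0.0,0.0],"spin": 0.0,"jaw": 0.015},{"translation": [0.0,0.0,0.0],"spin": 0.0,"jaw": 0.015},{"translation": [0.0,0.0,0.0],"spin": 0.0,"jaw": 0.015}])

```text
time: 12.05
tool_pos: [442.0, -198.3, 13.8]
tcp_rot: [179.9, -0.2, 177.8]
ft_force: [-12.7, 4.6, 22.9]
finger_gap: 24.3
grip_force: 63.9
```

Request:
carry_out(commands=[{"translation": [0.0,0.0,0.0],"spin": 0.0,"jaw": 0.04},{"translation": [0.0,0.0,0.0],"spin": 0.0,"jaw": 0.04},{"translation": [0.0,0.0,0.0],"spin": 0.0,"jaw": 0.04},{"translation": [0.0,0.0,-0.02],"spin": 0.0,"jaw": 0.04},{"translation": [0.0,0.0,-0.04],"spin": 0.0,"jaw": 0.04},{"translation": [0.0,0.0,-0.04],"spin": 0.02,"jaw": 0.05},{"translation": [0.001,-0.034,0.0],"spin": 0.0,"jaw": 0.05},{"translation": [0.001,-0.034,0.0],"spin": 0.0,"jaw": 0.05}])

```text
time: 12.72
tool_pos: [439.6, -267.7, 116.9]
tcp_rot: [-179.8, 0.3, 176.8]
ft_force: [0.7, -0.1, -0.2]
finger_gap: 50.0
grip_force: 0.0
```

Request:
carry_out(commands=[{"translation": [0.001,-0.034,0.0],"spin": 0.0,"jaw": 0.05},{"translation": [0.001,-0.034,0.0],"spin": 0.0,"jaw": 0.05},{"translation": [0.001,-0.03,0.0],"spin": 0.0,"jaw": 0.05},{"translation": [0.0,0.0,0.0],"spin": 0.0,"jaw": 0.05},{"translation": [0.0,0.0,0.0],"spin": 0.0,"jaw": 0.05},{"translation": [0.0,0.0,0.0],"spin": 0.0,"jaw": 0.05},{"translation": [0.0,0.0,0.0],"spin": 0.0,"jaw": 0.05},{"translation": [0.0,0.0,0.0],"spin": 0.0,"jaw": 0.05}])

```text
time: 13.38
tool_pos: [428.5, -363.0, 113.0]
tcp_rot: [180.0, -0.0, 176.7]
ft_force: [-0.1, -0.8, -0.7]
finger_gap: 50.2
grip_force: 0.0
```

```bash
python3 - <<'E'
from h import *
go(424,-364,4,-3.5)
p=r.snapshot("wrist");show(p,"w8");pose(p,"keeper_1",(425,-364))
E
```

```text
spin 0.004 shift 4.4 -1.3 109.0 | at [ 428.5 -363.   113. ] 176.7 t 13.38 gap 50.16550198459301
keeper_1 0.96 centre [ 425.6 -366. ] size [22.1 53.7] yaw -4.1 mean [ 424.7 -366. ]
  origin 0.67 [ 425.9 -363.7]
```

View pics/w8.png

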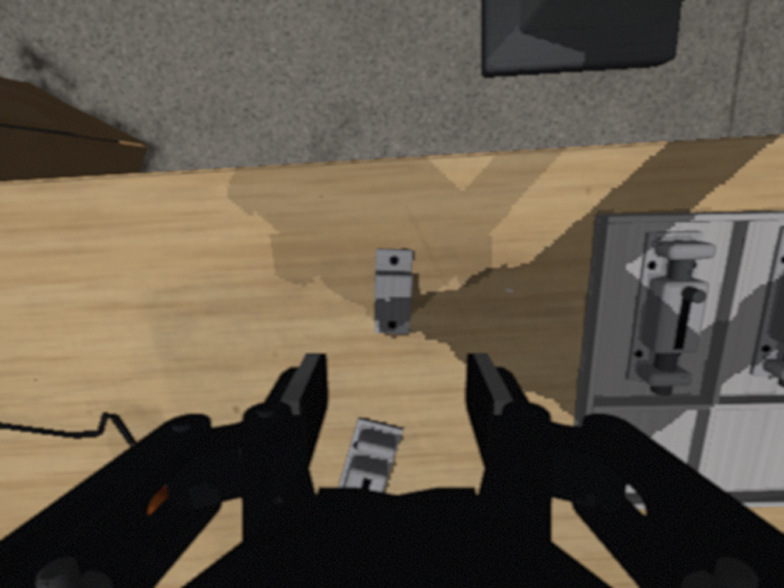

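Bolt B lies in the right row at (670,310). Keeper D is at (394,290), aligned. Descend and grip.

Request:
carry_out(commands=[{"translation": [0.0035,-0.0015,0.03],"spin": 0.008,"jaw": 0.05},{"translation": [0.0,0.0,0.03],"spin": 0.0,"jaw": 0.05},{"translation": [0.0,0.0,0.02],"spin": 0.0,"jaw": 0.05},{"translation": [0.0,0.0,0.015],"spin": 0.0,"jaw": 0.05},{"translation": [0.0,0.0,0.01],"spin": 0.0,"jaw": 0.05},{"translation": [0.0,0.0,0.0],"spin": 0.0,"jaw": 0.05},{"translation": [0.0,0.0,0.0],"spin": 0.0,"jaw": 0.05},{"translation": [0.0,0.0,0.0],"spin": 0.0,"jaw": 0.05}])

```text
time: 14.2
tool_pos: [425.6, -366.1, 9.7]
tcp_rot: [-179.9, 0.1, 176.2]
ft_force: [0.9, 1.4, -0.2]
finger_gap: 50.2
grip_force: 0.0
```

Request:
carry_out(commands=[{"translation": [0.0,0.0,0.0],"spin": 0.0,"jaw": 0.012},{"translation": [0.0,0.0,0.0],"spin": 0.0,"jaw": 0.012},{"translation": [0.0,0.0,0.0],"spin": 0.0,"jaw": 0.012},{"translation": [0.0,0.0,0.0],"spin": 0.0,"jaw": 0.012},{"translation": [0.0,0.0,0.0],"spin": 0.0,"jaw": 0.012},{"translation": [0.0,0.0,0.0],"spin": 0.0,"jaw": 0.012},{"translation": [0.0,0.0,-0.02],"spin": 0.0,"jaw": 0.012},{"translation": [0.0,0.0,-0.04],"spin": 0.0,"jaw": 0.012}], squeeze=40)

```text
time: 14.87
tool_pos: [421.5, -362.1, 63.6]
tcp_rot: [179.6, -0.4, 176.2]
ft_force: [0.6, -0.0, -1.8]
finger_gap: 20.7
grip_force: 39.7
```

```bash
python3 - <<'E'
from h import *
go(546.5,-204.5,110,-2.2)
E
```

```text
spin -0.028 shift -118.9 162.3 -46.4 | at [ 421.5 -362.1   63.6] 176.2 t 14.87 gap 20.695098478132795
```

Request:
carry_out(commands=[{"translation": [0.0,0.0,-0.03],"spin": -0.028,"jaw": 0.012},{"translation": [-0.01,0.013,-0.017],"spin": 0.0,"jaw": 0.012},{"translation": [-0.02,0.027,0.0],"spin": 0.0,"jaw": 0.012},{"translation": [-0.02,0.027,0.0],"spin": 0.0,"jaw": 0.012},{"translation": [-0.02,0.027,0.0],"spin": 0.0,"jaw": 0.012},{"translation": [-0.02,0.027,0.0],"spin": 0.0,"jaw": 0.012},{"translation": [-0.02,0.027,0.0],"spin": 0.0,"jaw": 0.012},{"translation": [-0.01,0.014,0.0],"spin": 0.0,"jaw": 0.012}])

```text
time: 15.53
tool_pos: [552.8, -205.2, 115.6]
tcp_rot: [180.0, 0.1, 177.9]
ft_force: [0.0, -0.9, -0.5]
finger_gap: 20.8
grip_force: 39.7
```

Request:
carry_out(commands=[{"translation": [0.0,0.0,0.03],"spin": 0.0,"jaw": 0.012},{"translation": [0.0,0.0,0.03],"spin": 0.0,"jaw": 0.012},{"translation": [0.0,0.0,0.0],"spin": 0.0,"jaw": 0.012},{"translation": [0.0,0.0,0.0],"spin": 0.0,"jaw": 0.012},{"translation": [0.0,0.0,0.0],"spin": 0.0,"jaw": 0.012},{"translation": [0.0,0.0,0.0],"spin": 0.0,"jaw": 0.012},{"translation": [0.0,0.0,0.0],"spin": 0.0,"jaw": 0.012},{"translation": [0.0,0.0,0.0],"spin": 0.0,"jaw": 0.012}])

```text
time: 16.2
tool_pos: [551.9, -209.0, 57.2]
tcp_rot: [-179.9, 0.2, 177.7]
ft_force: [-0.3, 0.3, -0.9]
finger_gap: 20.3
grip_force: 39.7
```

```bash
python3 - <<'E'
from h import *
go(546.5,-204.5,13.5,-2.2)
p=r.snapshot("wrist");show(p,"w9")
E
```

```text
spin -0.001 shift 5.6 4.3 43.7 | at [ 551.9 -209.    57.2] 177.7 t 16.2 gap 20.278854195190327
```

View pics/w9.png

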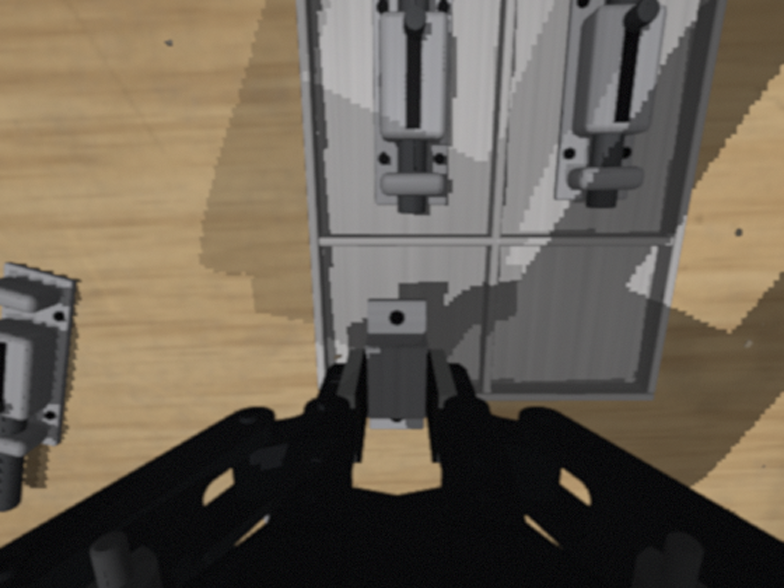

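Both bolts are flat. Keeper D is held at column 397, with the compartment's middle at about 405, so I apply the computed shift (+5.5, +4.3), lower and release.

Request:
carry_out(commands=[{"translation": [0.0055,0.0043,0.015],"spin": 0.0,"jaw": 0.012},{"translation": [0.0,0.0,0.013],"spin": 0.0,"jaw": 0.012},{"translation": [0.0,0.0,0.01],"spin": 0.0,"jaw": 0.012},{"translation": [0.0,0.0,0.005],"spin": 0.0,"jaw": 0.012},{"translation": [0.0,0.0,0.0],"spin": 0.0,"jaw": 0.012},{"translation": [0.0,0.0,0.0],"spin": 0.0,"jaw": 0.012},{"translation": [0.0,0.0,0.0],"spin": 0.0,"jaw": 0.012},{"translation": [0.0,0.0,0.0],"spin": 0.0,"jaw": 0.012}])

```text
time: 16.92
tool_pos: [545.3, -203.7, 13.0]
tcp_rot: [180.0, -0.1, 177.8]
ft_force: [-7.4, 3.1, 13.5]
finger_gap: 20.7
grip_force: 41.7
```

Request:
carry_out(commands=[{"translation": [0.0,0.0,0.0],"spin": 0.0,"jaw": 0.04},{"translation": [0.0,0.0,0.0],"spin": 0.0,"jaw": 0.04},{"translation": [0.0,0.0,0.0],"spin": 0.0,"jaw": 0.04},{"translation": [0.0,0.0,-0.02],"spin": 0.0,"jaw": 0.04},{"translation": [0.0,0.0,-0.04],"spin": 0.0,"jaw": 0.05},{"translation": [0.0,0.0,-0.04],"spin": -0.11,"jaw": 0.05},{"translation": [0.0,0.0,0.0],"spin": -0.11,"jaw": 0.05},{"translation": [0.0,0.0,0.0],"spin": -0.11,"jaw": 0.05}])

```text
time: 17.58
tool_pos: [548.2, -204.9, 116.3]
tcp_rot: [-179.7, 0.3, -163.0]
ft_force: [0.3, -0.4, -0.9]
finger_gap: 50.3
grip_force: 0.0
```

Request:
carry_out(commands=[{"translation": [0.0,0.0,0.0],"spin": -0.11,"jaw": 0.05},{"translation": [-0.033,-0.0065,0.0],"spin": 0.0,"jaw": 0.05},{"translation": [-0.033,-0.0065,0.0],"spin": 0.0,"jaw": 0.05},{"translation": [-0.033,-0.0065,0.0],"spin": 0.0,"jaw": 0.05},{"translation": [-0.033,-0.0065,0.0],"spin": 0.0,"jaw": 0.05},{"translation": [0.0,0.0,0.0],"spin": 0.0,"jaw": 0.05},{"translation": [0.0,0.0,0.0],"spin": 0.0,"jaw": 0.05},{"translation": [0.0,0.0,0.0],"spin": 0.0,"jaw": 0.05}])

```text
time: 18.25
tool_pos: [676.7, -176.0, 111.3]
tcp_rot: [179.9, -0.1, -157.0]
ft_force: [-0.2, -0.1, 1.2]
finger_gap: 50.5
grip_force: 0.0
```

```bash
python3 - <<'E'
from h import *
p=r.snapshot("wrist");show(p,"w10");pose(p,"keeper_1",(676,-176))
go(676,-176,8,23)
E
```

```text
keeper_1 0.81 centre [ 673.  -173.5] size [54.8 23.2] yaw 17.6 mean [ 672.2 -173.9]
  origin 0.64 [ 546.2 -202.6]
spin -0.001 shift 0.3 0.8 104.7 | at [ 676.5 -176.6  112.7] -157.1 t 18.4 gap 49.96023374652587
```

View pics/w10.png

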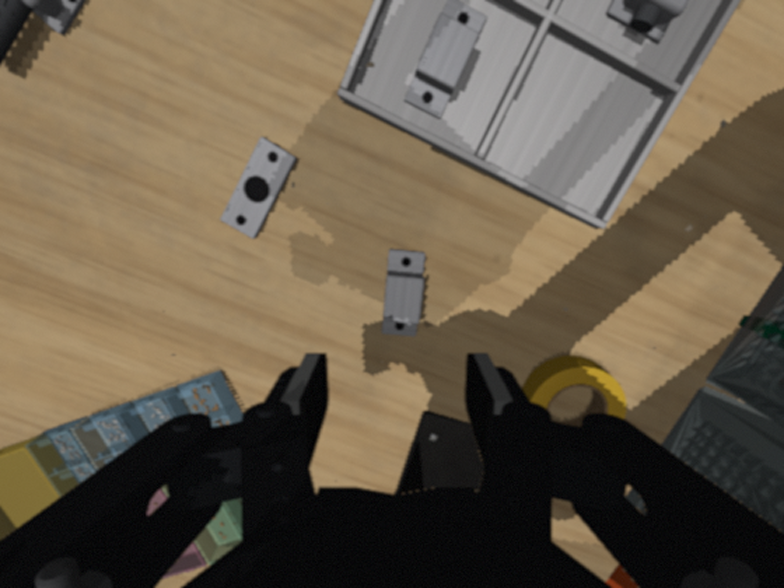

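Keeper D lies flat in the tray at (446,55). Keeper C is at (404,292), turned slightly. The black spool stand at (430,415) is close, so I check its clearance first.

```bash
python3 - <<'E'
from h import *
t=np.load("top.npy",allow_pickle=True).item();s=np.load("scene.npy",allow_pickle=True).item();p=r.snapshot("wrist")
for z in (0,40,80,120,160): print(z,w(p,np.array((430,412))/1.4,z)[:2].round(),w(t,np.array((394,220))*.7,z)[:2].round(),w(t,np.array((430,222))*.7,z)[:2].round(),w(s,np.array((465,278))*.7,z)[:2].round())
go(672.5,-174.5,8,18)
E
```

```text
0 [ 744. -123.] [748. -49.] [ 743. -123.] [ 762. -139.]
40 [ 723. -136.] [739. -50.] [ 735. -122.] [ 725. -154.]
80 [ 703. -149.] [730. -51.] [ 726. -121.] [ 688. -169.]
120 [ 682. -161.] [721. -52.] [ 717. -120.] [ 651. -185.]
160 [ 662. -174.] [712. -53.] [ 708. -119.] [ 614. -200.]
spin 0.086 shift 3.3 3.3 105.0 | at [ 676.6 -176.6  113. ] -157.1 t 18.45 gap 50.009304096546046
```

Request:
carry_out(commands=[{"translation": [0.0033,0.0035,0.03],"spin": 0.086,"jaw": 0.05},{"translation": [0.0,0.0,0.03],"spin": 0.0,"jaw": 0.05},{"translation": [0.0,0.0,0.02],"spin": 0.0,"jaw": 0.05},{"translation": [0.0,0.0,0.013],"spin": 0.0,"jaw": 0.05},{"translation": [0.0,0.0,0.01],"spin": 0.0,"jaw": 0.05},{"translation": [0.0,0.0,0.0],"spin": 0.0,"jaw": 0.05},{"translation": [0.0,0.0,0.0],"spin": 0.0,"jaw": 0.05},{"translation": [0.0,0.0,0.0],"spin": 0.0,"jaw": 0.05}])

```text
time: 19.12
tool_pos: [674.2, -174.7, 11.4]
tcp_rot: [-179.9, 0.1, -161.9]
ft_force: [-0.2, 0.1, -0.1]
finger_gap: 49.9
grip_force: 0.0
```

Request:
carry_out(commands=[{"translation": [0.0,0.0,0.0],"spin": 0.0,"jaw": 0.012},{"translation": [0.0,0.0,0.0],"spin": 0.0,"jaw": 0.012},{"translation": [0.0,0.0,0.0],"spin": 0.0,"jaw": 0.012},{"translation": [0.0,0.0,0.0],"spin": 0.0,"jaw": 0.012},{"translation": [0.0,0.0,0.0],"spin": 0.0,"jaw": 0.012},{"translation": [0.0,0.0,0.0],"spin": 0.0,"jaw": 0.012},{"translation": [0.0,0.0,-0.02],"spin": 0.0,"jaw": 0.012},{"translation": [0.0,0.0,-0.04],"spin": 0.0,"jaw": 0.012}], squeeze=40)

```text
time: 19.78
tool_pos: [668.1, -172.6, 62.9]
tcp_rot: [179.6, -0.5, -161.9]
ft_force: [0.5, -0.2, -2.1]
finger_gap: 20.3
grip_force: 39.5
```

```bash
python3 - <<'E'
from h import *
go(549,-124,110,-2.2)
E
```

```text
spin 0.354 shift 120.9 44.0 -47.1 | at [ 668.1 -172.6   62.9] -161.9 t 19.78 gap 20.271786736946996
```

Request:
carry_out(commands=[{"translation": [0.0,0.0,-0.03],"spin": 0.118,"jaw": 0.012},{"translation": [0.0,0.0,-0.017],"spin": 0.118,"jaw": 0.012},{"translation": [0.0,0.0,0.0],"spin": 0.118,"jaw": 0.012},{"translation": [0.03,0.011,0.0],"spin": 0.0,"jaw": 0.012},{"translation": [0.03,0.011,0.0],"spin": 0.0,"jaw": 0.012},{"translation": [0.03,0.011,0.0],"spin": 0.0,"jaw": 0.012},{"translation": [0.03,0.011,0.0],"spin": 0.0,"jaw": 0.012},{"translation": [0.0,0.0,0.02],"spin": 0.0,"jaw": 0.012}])

```text
time: 20.45
tool_pos: [552.2, -124.0, 99.2]
tcp_rot: [-180.0, 0.1, 177.8]
ft_force: [1.0, -1.0, -0.5]
finger_gap: 20.5
grip_force: 39.5
```

Request:
carry_out(commands=[{"translation": [0.0,0.0,0.03],"spin": 0.0,"jaw": 0.012},{"translation": [0.0,0.0,0.01],"spin": 0.0,"jaw": 0.012},{"translation": [0.0,0.0,0.0],"spin": 0.0,"jaw": 0.012},{"translation": [0.0,0.0,0.0],"spin": 0.0,"jaw": 0.012},{"translation": [0.0,0.0,0.0],"spin": 0.0,"jaw": 0.012},{"translation": [0.0,0.0,0.0],"spin": 0.0,"jaw": 0.012},{"translation": [0.0,0.0,0.0],"spin": 0.0,"jaw": 0.012},{"translation": [0.0,0.0,0.0],"spin": 0.0,"jaw": 0.012}])

```text
time: 21.12
tool_pos: [555.5, -125.9, 57.4]
tcp_rot: [-180.0, 0.1, 177.8]
ft_force: [-0.8, -0.2, -0.7]
finger_gap: 20.5
grip_force: 39.5
```

```bash
python3 - <<'E'
from h import *
go(549,-124.5,14,-2.2)
p=r.snapshot("wrist");show(p,"w11")
E
```

```text
spin -0.0 shift 6.6 1.1 43.4 | at [ 555.5 -125.9   57.4] 177.8 t 21.12 gap 20.482540747659414
```

View pics/w11.png

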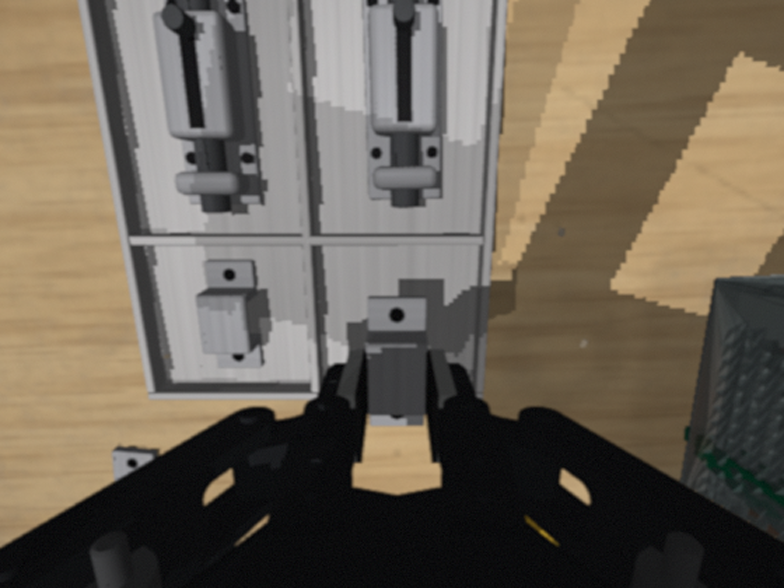

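Keeper D lies flat at (228,310). Keeper C is held at column 397, in the left short compartment (columns 322–477). Shift 6 mm toward the robot, lower and release.

Request:
carry_out(commands=[{"translation": [0.006,0.0011,0.015],"spin": 0.0,"jaw": 0.012},{"translation": [0.0,0.0,0.013],"spin": 0.0,"jaw": 0.012},{"translation": [0.0,0.0,0.009],"spin": 0.0,"jaw": 0.012},{"translation": [0.0,0.0,0.005],"spin": 0.0,"jaw": 0.012},{"translation": [0.0,0.0,0.0],"spin": 0.0,"jaw": 0.012},{"translation": [0.0,0.0,0.0],"spin": 0.0,"jaw": 0.012},{"translation": [0.0,0.0,0.0],"spin": 0.0,"jaw": 0.012},{"translation": [0.0,0.0,0.0],"spin": 0.0,"jaw": 0.012}])

```text
time: 21.83
tool_pos: [548.5, -124.2, 14.9]
tcp_rot: [180.0, -0.1, 177.8]
ft_force: [-6.7, 1.7, 12.4]
finger_gap: 20.4
grip_force: 40.6
```

Request:
carry_out(commands=[{"translation": [0.0,0.0,0.0],"spin": 0.0,"jaw": 0.04},{"translation": [0.0,0.0,0.0],"spin": 0.0,"jaw": 0.04},{"translation": [0.0,0.0,0.0],"spin": 0.0,"jaw": 0.04},{"translation": [0.0,0.0,-0.02],"spin": 0.0,"jaw": 0.04},{"translation": [0.0,0.0,-0.04],"spin": 0.0,"jaw": 0.04},{"translation": [0.0,0.0,-0.04],"spin": 0.0,"jaw": 0.04},{"translation": [0.01,0.0,-0.03],"spin": 0.0,"jaw": 0.05},{"translation": [0.0,0.0,0.0],"spin": 0.0,"jaw": 0.05}])

```text
time: 22.5
tool_pos: [542.2, -125.2, 152.3]
tcp_rot: [-179.8, 0.6, 177.8]
ft_force: [-0.5, -0.1, 0.7]
finger_gap: 49.9
grip_force: 0.0
```

```bash
python3 - <<'E'
from h import *
p=r.snapshot("wrist");show(p,"w12");print(r.sense()["tool_pos"])
for t in ("bolt_in_1","keeper_1"):
  for l in r.landmark_of(p,t): print(t,l["score"],w(p,l["xy"],4)[:2])
E
```

```text
[ 541.34611395 -124.77671418  149.11593752]
bolt_in_1 0.74 [ 444.22630611 -198.5062287 ]
bolt_in_1 0.73 [ 447.71135951 -122.37547295]
keeper_1 0.79 [ 547.51983408 -121.64067211]
keeper_1 0.56 [ 549.27620794 -203.30743958]
```

View pics/w12.png

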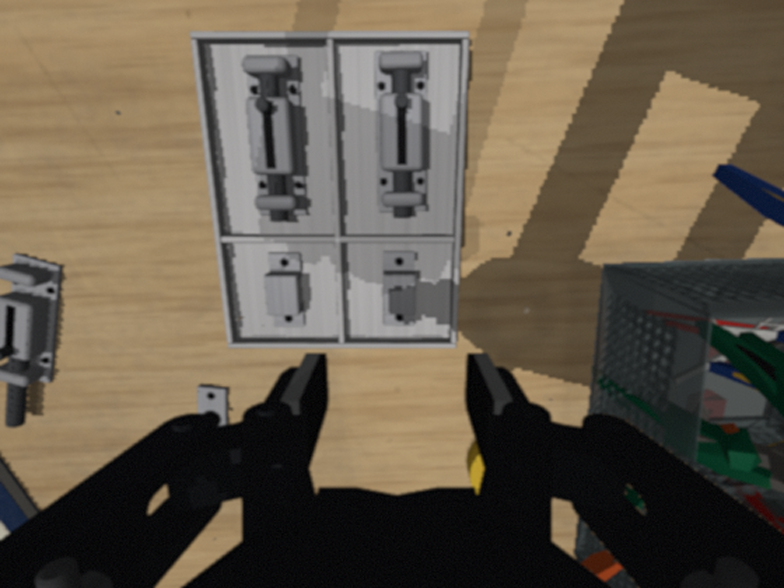

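All four parts lie flat, one in each compartment: bolts at (270,135) and (402,130), keepers at (285,290) and (400,288). The gripper is clear.

```bash
python3 -c "
from bench import r
print(r.hand_in())"
```

```text
the job is handed in; nothing more can be done
None
```

Both kits are in the tray: a rod-in bolt in each long compartment and an arched keeper in each short one, all flat and released in the last wrist picture, and the job is handed in at about 23 s (no verdict was returned).

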